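# Press the round rosette flush into its plaster tile

## Task

Three plaster tiles lie side by side in the wooden tray, each with a loose-fitted ornament standing proud of its face. With the fingertips, gently press the round rosette straight down until its rim is fully home, flush with its tile, keep light pressure on it for about three seconds so the adhesive takes, then withdraw clear of everything. Do not pull the rosette up or press it hard (plaster breaks), and do not touch the square and lozenge ornaments or their tiles, nor disturb the brush, beaker and sanding block.

Things in the scene. Friction and masses are not known exactly. Their poses are not given: they have to be found in the camera images.
- tray: plywood tray fixed to the bench, 132 x 336 mm, rim 18 mm high, floor 8 mm thick; origin at the centre of its underside; its y axis runs along the row of three tiles, which lie at y = -104, 0 and +104 mm in it, in any order
- tile_round: plaster tile, 100 x 100 mm and 20 mm thick, lying on a 6 mm foam pad in the tray; origin at the centre of the pad's underside, z up, so the tile's face is 26 mm above the origin (34 mm above the bench); pressed, the tile gives on the foam by about 1 mm for every 3 N (5 mm at most) and comes back when let go; it carries the round ornament at its centre
- tile_square: plaster tile, 100 x 100 mm and 20 mm thick, lying on a 6 mm foam pad in the tray; origin at the centre of the pad's underside, z up, so the tile's face is 26 mm above the origin (34 mm above the bench); pressed, the tile gives on the foam by about 1 mm for every 3 N (5 mm at most) and comes back when let go; it carries the square ornament at its centre
- tile_lozenge: plaster tile, 100 x 100 mm and 20 mm thick, lying on a 6 mm foam pad in the tray; origin at the centre of the pad's underside, z up, so the tile's face is 26 mm above the origin (34 mm above the bench); pressed, the tile gives on the foam by about 1 mm for every 3 N (5 mm at most) and comes back when let go; it carries the lozenge ornament at its centre
- round_top (a point): centre of the flat top of the round rosette, white plaster: a disc 50 mm across with ten petals around a flat round boss 26 mm across; the top of the boss is 5 mm above the disc's rim. Home and let go, this point is 5 mm above the tile's face, 39 mm above the bench; at the start it is 13 to 17 mm above it. z axis up
- round (a joint): how far the rosette has slid down in its tile, m: 0 = rim 12 mm proud of the tile's face, 0.012 = rim flush, at a firm stop; starts at 0 to 0.004. Slides with about 3 N (a little more if fast) and stays where left; a push past 5 N means it is home and the tile is sinking on its foam. It can be drawn up a few mm (negative values), a fault
- square_top (a point): centre of the top of the square ornament, white plaster, 46 x 46 mm, stepped like a low pyramid, its top 5 mm above its rim, standing 8 to 12 mm proud; to be left alone
- lozenge_top (a point): centre of the top of the lozenge ornament, white plaster, 66 mm long (across the tray) and 38 mm wide, stepped, its top 5 mm above its rim, standing 8 to 12 mm proud; to be left alone
- brush: loose hand brush, 220 mm long, lying on the bench beyond the tray's +y end, along its own x axis; to be left alone
- beaker: loose grey plastic beaker, 72 mm across and 85 mm high, standing behind the tray's far side; origin at the centre of its underside; to be left alone
- block: loose cork sanding block, 90 x 50 x 30 mm, lying beyond the tray's -y end; origin at the centre of its underside; to be left alone

How it is judged:
By the outcome, as a careful person would: the job done as asked, in the order asked, and still so for the second after the job is handed in, with the robot touching nothing.
It also fails if it takes over 38 s, if anything falls off the work surface, if the arm or the gripper's body presses on something with over 40 N, if the wrist force passes 120 N, or if a joint passes its speed limit or range.

## Robot

A 6-joint arm with a two-finger parallel gripper is mounted at the origin on the work surface. World frame = base frame: x ahead of the robot, y to its left, z up, the work surface at z = 0. Lengths are in m, angles in rad, forces in N, time in s.
With the tool pointing down it reaches from about 0.35 to 0.875 m from the base axis. Payload 15.5 kg.
Tool frame: the origin (TCP) lies at the very end of the fingers, on their centre line; the grasp point (between the pads) lies 19 mm behind it; z points along the fingers, y is the line along which they close (so a half turn about z gives the same grasp; the last joint's range is limited). The gripper opens to 85 mm and grips with 20 to 120 N. Pads are 22 mm wide; open, the fingers measure 114 mm over their backs; the gripper's body (76 mm by 85 mm) begins 54 mm behind the grasp point. The pads swing forward as they close: fully open they stand 13 mm farther back than shut.
Start: joints at [-1.444, 0.494, 1.345, -0, 1.302, -0.096], TCP at [0.137, -0.61, 0.231] pointing down, gripper open.
Joint ranges: [-2.91, 2.91], [-0.82, 2.16], [0.22, 2.67], [-1.22, 4.37], [0.12, 2.79], [-3.08, 3.08]. Speed limits (rad/s): [1.89, 1.89, 2.57, 3.01, 3.01, 3.01].

## Interface

Orientations are given as a unit quaternion [w, x, y, z].
In Python, from bench import arm gives the robot as it stands.
- The arm moves only by the tool servo_tool, never from a script. Its arguments are lists of equal length, an entry for each row: "dp": the shift along the world's x, y, z in units of 12 cm (1.0 is 12 cm), a list of three; "roll": the turn about the world's z in units of 0.5 rad (1.0 is 0.5 rad). In form: {"dp": [[tx, ty, tz], ...], "roll": [roll, ...]}. A call has exactly 5 rows; each row is the pose to reach, as a shift and turn from the pose commanded when the call began; what a row does not reach only later rows make up. A row lasts 1/10 s, in which the tool goes at most 50 mm and 8.59 degrees, less where a joint would pass 70% of its speed; a pose out of reach is approached as far as the arm can. A call with a number of a shift or a turn outside -1 to 1 is refused whole. A call with a gripper value outside its range is refused whole. "fingers" is the opening, from 0 (shut) to 1 (fully open), set as the call begins (left out, the last holds). The fingers move at their own pace and stop on an object; the grip force is fixed at half the most. Time passes only in rows, so rows that repeat a pose let the fingers close, or fill a call up. It gives the time, the measured TCP pose, the force, the opening and the grip force at its end, in the units of the state.
- arm.read_state(): the state, without advancing time (a new reading comes with each control period).
- arm.capture(name): name is "scene" or "side" or "wrist"; returns a dict with "pixels" (420x560x3 uint8, red, green, blue), "fx", "fy", "cx", "cy" (pixels), "k1" (the pictures are not rectified: a ray, as slopes to the right and down, at radius r is drawn at 1 + k1 r^2 times it, then the intrinsics apply), "eye" and "rotation" of the camera in the world; the wrist camera has in their place "hand_eye" (4x4, takes a point from camera to tool coordinates, whose origin is the TCP and whose axes are the flange's). Camera axes: x right, y down, z forward; pixel columns grow to the right and rows downward; lengths in m; the calibration is good to about 2 mm. A picture is of the moment at which its call begins: read the wrist's pose just before it. There is no depth.
- arm.sign_off(): hands the job in; it is judged then, once.
The state is a dict: "time_s": time; "qpos": joint angles; "qd": joint speeds; "effort": joint torques, N m; "tool_pos": TCP position; "tool_rot": TCP orientation; "force": force on the tool from outside, world axes, zero at the start; "wrist_torque": the same for the moment, N m; "opening": finger opening in m; "gripper_force": force on a finger pad.
Only numpy, scipy, OpenCV 4.12 (cv2) and the standard library are available. Lean on these libraries where they do the work, as an engineer would, in place of code of your own. Each camera call takes 0.05 s, during which the arm holds its last target. There are 200 camera calls.

## Working session

There is one attempt and no reset: what is moved stays moved. The work goes in short steps, Python scripts to look and compute and a tool call to move; the robot and the scene stay as the last step left them, time stands still between calls to the robot, and variables do not carry over. Pictures are saved under pics/ and viewed, at most 10 in all, crops included, and the job is handed in when it is done.

Besides the shell and the picture viewer there is one more tool, called after ">>>" as name(argument=value, ...), one argument or row to a line, values as JSON. servo_tool: Moves the arm, as the interface text tells. Its arguments: {"type":"object","properties":{"dp":{"type":"array"},"roll":{"type":"array"},"fingers":{"type":"number"}},"required":["dp","roll"]}

```bash
mkdir -p pics
cat > h.py <<'E'
import numpy as np,cv2,json
from bench import arm
def cap(n):
    s=arm.read_state(); c=arm.capture(n)
    cv2.imwrite(f"pics/{n}_{s['time_s']:.2f}.png",c['pixels'][:,:,::-1]); print(n,f"{s['time_s']:.2f}")
    return s,c
def ray(c,u,v):
    K=np.array([[c['fx'],0,c['cx']],[0,c['fy'],c['cy']],[0,0,1]])
    p=cv2.undistortPoints(np.array([[[u,v]]],float),K,np.array([c['k1'],0,0,0]))[0,0]
    return np.array(c['eye']),np.array(c['rotation'])@np.array([p[0],p[1],1])
def at(c,u,v,z):
    e,d=ray(c,u,v); return e+d*(z-e[2])/d[2]
def tri(a,b):
    A=[];B=[]
    for e,d in (a,b):
        d=d/np.linalg.norm(d);P=np.eye(3)-np.outer(d,d);A.append(P);B.append(P@e)
    return np.linalg.lstsq(np.vstack(A),np.hstack(B),rcond=None)[0]
E
python3 - <<'E'
from h import *
import pickle
d={}
for n in ('scene','side'):
    s,c=cap(n); d[n]=c; print({k:v for k,v in c.items() if k!='pixels'})
pickle.dump(d,open('c.pkl','wb'));print(s)
E
ls pics
```

```text
scene 0.00
{'fx': 472.2430032148785, 'fy': 472.2430032148785, 'cx': 280.5176291029207, 'cy': 200.53762281094032, 'k1': 0.006386830121343471, 'eye': array([ 1.35391511, -0.61334277,  0.74448584]), 'rotation': array([-0.41876926,  0.81532595,  0.35210011, -0.1894767 ])}
side 0.05
{'fx': 481.5092234966079, 'fy': 481.5092234966079, 'cx': 278.9296792559427, 'cy': 217.93569788809248, 'k1': 0.014700594778455396, 'eye': array([0.23578279, 0.8520689 , 0.87615275]), 'rotation': array([ 0.08411353, -0.21123318,  0.8898072 , -0.39566223])}
{'time_s': 0.05, 'qpos': array([-1.44451066e+00,  4.94218546e-01,  1.34614418e+00, -8.87192755e-06,
        1.30250392e+00, -9.55334526e-02]), 'qd': array([-6.21388745e-04, -1.51043669e-03, -8.92191522e-04,  6.14882702e-04,
       -1.71347004e-05, -2.24892750e-03]), 'effort': array([ 3.56541997e-03, -8.84437895e+01, -3.84987867e+01,  1.16997685e-04,
        4.83146257e-03, -1.25111424e-05]), 'tool_pos': array([ 0.13743599, -0.60932304,  0.23067385]), 'tool_rot': array([-6.36853160e-04,  9.93855505e-01,  1.10683467e-01, -1.40701169e-05]), 'force': array([-0.73468145,  0.31526541, -0.0956601 ]), 'wrist_torque': array([ 0.03020957, -0.00209092,  0.02304097]), 'gripper_force': 0.0, 'opening': 0.08539534801737007}
scene_0.00.png
side_0.05.png
```

View pics/scene_0.00.png

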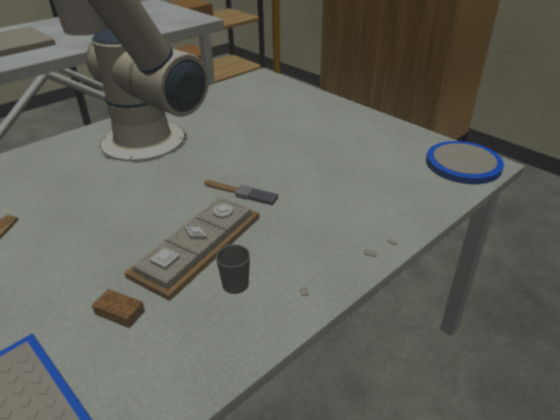

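View pics/side_0.05.png

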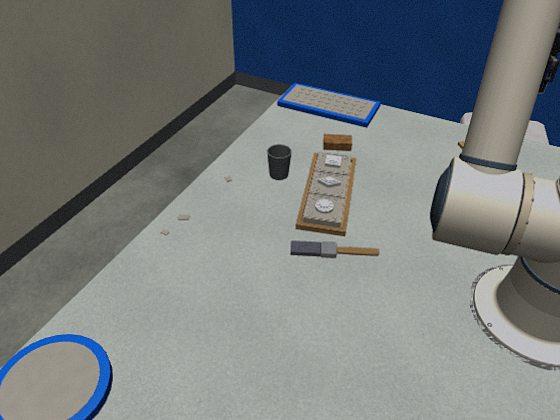

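The rosette is at about (222,210) in scene and (324,205) in side, on the tile at the brush end. I'll enlarge both.

```bash
python3 - <<'E'
import cv2,numpy as np
a=cv2.imread('pics/scene_0.00.png')[190:290,120:260]; b=cv2.imread('pics/side_0.05.png')[140:240,270:390]
r=lambda i:cv2.resize(i,(i.shape[1]*4,400),interpolation=cv2.INTER_CUBIC) 
a=cv2.resize(a,None,fx=5,fy=5,interpolation=cv2.INTER_CUBIC)
b=cv2.resize(b,None,fx=5,fy=5,interpolation=cv2.INTER_CUBIC)
cv2.imwrite('pics/ca.png',a);cv2.imwrite('pics/cb.png',b)
E
sed -i "s/^def ray/from scipy.spatial.transform import Rotation as R\ndef ray/; s/np.array(c\['rotation'\])@/R.from_quat(np.roll(c['rotation'],-1)).as_matrix()@/" h.py
```

```text
(no output)
```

View pics/ca.png

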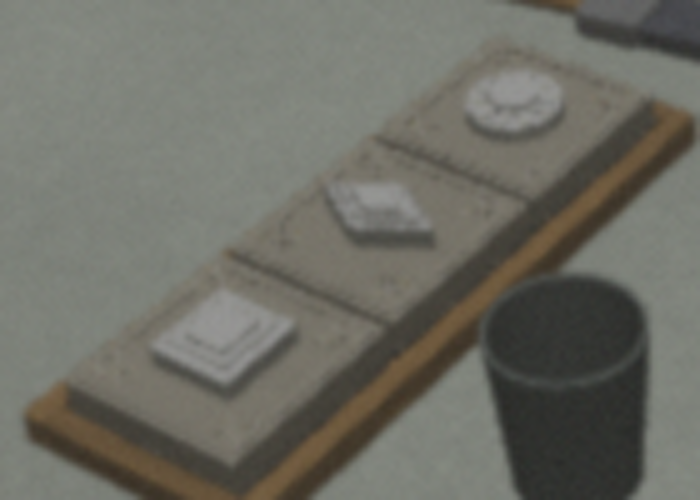

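View pics/cb.png

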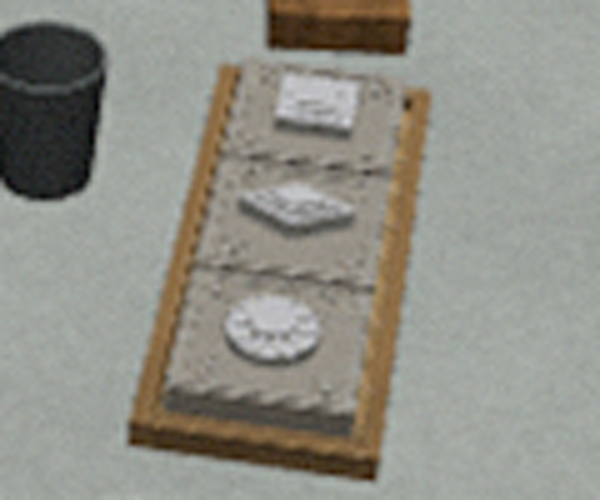

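The crops show the rosette boss at (516,92) in ca, which is scene (223.2,208.4), and at (273,318) in cb, which is side (324.6,203.6). The beaker is at the far side, away from the rosette's tile.

Run:
```python
from h import *
import pickle
d=pickle.load(open('c.pkl','rb'));A,B=d['scene'],d['side']
fa=lambda u,v:(120+u/5,190+v/5); fb=lambda u,v:(270+u/5,140+v/5)
print('boss',tri(ray(A,*fa(516,92)),ray(B,*fb(273,318))))
for z in(.047,.051): print(z,at(A,*fa(516,92),z),at(B,*fb(273,318),z))
print('sq',tri(ray(A,*fa(222,322)),ray(B,*fb(317,98))))
print('loz',tri(ray(A,*fa(382,203)),ray(B,*fb(296,200))))
a=at(A,*fa(660,97),.034);b=at(A,*fa(230,468),.034);print('edge',a,b,np.arctan2(*(a-b)[[0,1]]))
a=at(B,*fb(165,388),.034);b=at(B,*fb(235,65),.034);print('edgeB',a,b,np.arctan2(*(a-b)[[0,1]]))
print('beaker',at(A,*fa(565,325),.085),at(B,*fb(50,55),.085))
```

```text
boss [ 0.54557308 -0.07642875  0.04620318]
0.047 [ 0.54971979 -0.07625153  0.047     ] [ 0.54367292 -0.07834095  0.047     ]
0.051 [ 0.55433176 -0.07933169  0.051     ] [ 0.5421876  -0.07385247  0.051     ]
sq [ 0.59677985 -0.27533293  0.04724977]
loz [ 0.57267631 -0.17627853  0.04653368]
edge [ 0.5891544  -0.01601762  0.034     ] [ 0.66506173 -0.31502827  0.034     ] -0.2486097996548642
edgeB [ 0.5772781  -0.01487308  0.034     ] [ 0.65958991 -0.30309739  0.034     ] -0.2781777696474302
beaker [ 0.73947359 -0.19075791  0.085     ] [ 0.73253286 -0.19272148  0.085     ]
```

>>> servo_tool(
  dp=[
    [0.12,0.16,0],
    [0.26,0.34,0],
    [0.4,0.52,0],
    [0.54,0.7,0],
    [0.68,0.88,0],
  ],
  roll=[0,0,0,0,0],
  fingers=0,
)

```text
time_s: 0.6
tool_pos: [0.2196, -0.503, 0.231]
tool_rot: [-0.0, 0.994, 0.111, -0.0]
force: [0.5, -0.7, -0.1]
opening: 0.0121
gripper_force: 0.0
```

>>> servo_tool(
  dp=[
    [0.14,0.18,0],
    [0.28,0.36,0],
    [0.42,0.54,0],
    [0.56,0.72,0],
    [0.68,0.88,0],
  ],
  roll=[0,0,0,0,0],
)

```text
time_s: 1.1
tool_pos: [0.3012, -0.3972, 0.2311]
tool_rot: [-0.0, 0.994, 0.111, -0.0]
force: [-0.1, -0.5, 0.1]
opening: -0.0003
gripper_force: 0.0
```

>>> servo_tool(
  dp=[
    [0.14,0.18,0],
    [0.28,0.36,0],
    [0.42,0.54,0],
    [0.56,0.72,0],
    [0.68,0.88,0],
  ],
  roll=[0,0,0,0,0],
)

```text
time_s: 1.6
tool_pos: [0.3828, -0.2917, 0.2311]
tool_rot: [-0.0, 0.994, 0.111, -0.0]
force: [0.4, -0.9, 0.5]
opening: 0.0003
gripper_force: 0.0
```

>>> servo_tool(
  dp=[
    [0.14,0.18,0],
    [0.28,0.36,0],
    [0.42,0.54,0],
    [0.56,0.72,0],
    [0.68,0.88,0],
  ],
  roll=[0,0,0,0,0],
)

```text
time_s: 2.1
tool_pos: [0.4645, -0.1861, 0.2311]
tool_rot: [-0.0, 0.994, 0.111, -0.0]
force: [0.0, 0.5, 0.0]
opening: 0.0001
gripper_force: 0.0
```

>>> servo_tool(
  dp=[
    [0.14,0.18,-0.1],
    [0.28,0.36,-0.2],
    [0.42,0.54,-0.3],
    [0.58,0.75,-0.4],
    [0.68,0.91,-0.5],
  ],
  roll=[0,0,0,0,0],
)

```text
time_s: 2.6
tool_pos: [0.5464, -0.0767, 0.1706]
tool_rot: [-0.0, 0.994, 0.111, 0.0]
force: [0.8, -0.3, -0.1]
opening: -0.0001
gripper_force: 0.0
```

>>> servo_tool(
  dp=[
    [0,0,0],
    [0,0,0],
    [0,0,0],
    [0,0,0],
    [0,0,0],
  ],
  roll=[0,0,0,0,0],
)

```text
time_s: 3.1
tool_pos: [0.5454, -0.0787, 0.1717]
tool_rot: [0.0, 0.994, 0.11, 0.0]
force: [-0.5, 0.9, 1.0]
opening: -0.0
gripper_force: 0.0
```

```bash
python3 - <<'E'
from h import *
import pickle
d={}
P=[]
for n in ('wrist','scene','side'):
    s,c=cap(n); d[n]=(s,c); P.append(np.r_[s['tool_pos'],s['force']])
c=d['wrist'][1];print({k:v for k,v in c.items() if k!='pixels'});print(np.round(P,4))
pickle.dump(d,open('c2.pkl','wb'))
E
cp pics/wrist_3.10.png pics/w.png; ls pics
```

```text
wrist 3.10
scene 3.15
side 3.20
{'fx': 377.6722499246501, 'fy': 377.6722499246501, 'cx': 279.5939499826882, 'cy': 214.59561155621918, 'k1': 0.030577249333936924, 'hand_eye': array([[-6.75296789e-04, -9.44923996e-01, -3.27289147e-01,
         8.33586927e-02],
       [ 9.99999712e-01, -5.24880789e-04, -5.47907390e-04,
         3.97687384e-05],
       [ 3.45943055e-04, -3.27289422e-01,  9.44924079e-01,
        -1.43105338e-01],
       [ 0.00000000e+00,  0.00000000e+00,  0.00000000e+00,
         1.00000000e+00]])}
[[ 0.5454 -0.0787  0.1717 -0.494   0.8914  0.9902]
 [ 0.5454 -0.0786  0.1716 -0.0629 -0.8881 -0.3146]
 [ 0.5454 -0.0785  0.1715  0.4086  0.5785 -0.2411]]
ca.png
cb.png
scene_0.00.png
scene_3.15.png
side_0.05.png
side_3.20.png
w.png
wrist_3.10.png
```

View pics/w.png

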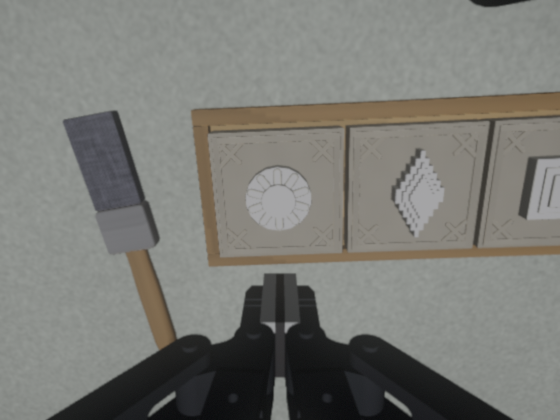

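The wrist view shows the boss at (279,200), the disc spanning columns 246–311 and rows 166–231. The shut fingertips at columns 263–299 are centred with it.

Run:
```python
from h import *
import pickle
d=pickle.load(open('c2.pkl','rb'));s,c=d['wrist']
T=np.eye(4);T[:3,:3]=R.from_quat(np.roll(s['tool_rot'],-1)).as_matrix();T[:3,3]=s['tool_pos']
M=T@c['hand_eye'];c['eye']=M[:3,3];c['rotation']=np.roll(R.from_matrix(M[:3,:3]).as_quat(),1)
for z in(.046,.049,.051):print(z,at(c,279,200,z))
print('rim',at(c,246,200,.044),at(c,311,200,.044), 'tile c',np.mean([at(c,*p,.034) for p in((208,131),(342,127),(343,250),(219,257))],0))
b=pickle.load(open('c.pkl','rb'))
print('tri side',tri(ray(c,279,200),ray(b['side'],324.6,203.6)),'tri scene',tri(ray(c,279,200),ray(b['scene'],223.2,208.4)))
```

```text
0.046 [ 0.54701391 -0.07780878  0.046     ]
0.049 [ 0.54790256 -0.07761522  0.049     ]
0.051 [ 0.54849499 -0.07748618  0.051     ]
rim [ 0.54102358 -0.0538349   0.044     ] [ 0.55165095 -0.10131199  0.044     ] tile c [ 0.54738496 -0.07692363  0.034     ]
tri side [ 0.54539941 -0.07870916  0.04547797] tri scene [ 0.54826329 -0.07680714  0.04684596]
```

>>> servo_tool(
  dp=[
    [0.01,0.01,-0.2],
    [0.013,0.01,-0.45],
    [0.013,0.01,-0.7],
    [0.013,0.01,-0.85],
    [0.013,0.01,-0.92],
  ],
  roll=[0,0,0,0,0],
)

```text
time_s: 3.75
tool_pos: [0.5462, -0.0768, 0.0594]
tool_rot: [-0.0, 0.994, 0.111, -0.001]
force: [-0.6, -1.2, -0.4]
opening: 0.0003
gripper_force: 0.0
```

>>> servo_tool(
  dp=[
    [0,0,-0.01],
    [0,0,-0.02],
    [0,0,-0.03],
    [0,0,-0.04],
    [0,0,-0.04],
  ],
  roll=[0,0,0,0,0],
)

```text
time_s: 4.25
tool_pos: [0.5472, -0.0769, 0.0564]
tool_rot: [0.0, 0.994, 0.111, 0.0]
force: [-0.5, 0.4, -0.2]
opening: 0.0003
gripper_force: 0.0
```

Run:
```python
from h import *
for n in ('side','wrist'):
    s,c=cap(n); x=c['pixels'][:,:,::-1]
    x=x[160:230,280:370] if n=='side' else x[100:300,170:390]
    cv2.imwrite('pics/z_%s.png'%n,cv2.resize(x,(400,300) if n=='wrist' else (400,311),interpolation=cv2.INTER_CUBIC)[:300])
a=[cv2.imread('pics/z_%s.png'%n) for n in('side','wrist')]
cv2.imwrite('pics/zz.png',np.hstack(a)); print(s['tool_pos'],s['force'])
```

```text
side 4.25
wrist 4.30
[ 0.54720238 -0.07692813  0.0563987 ] [-0.14657902  0.4441572  -0.61745761]
```

View pics/zz.png

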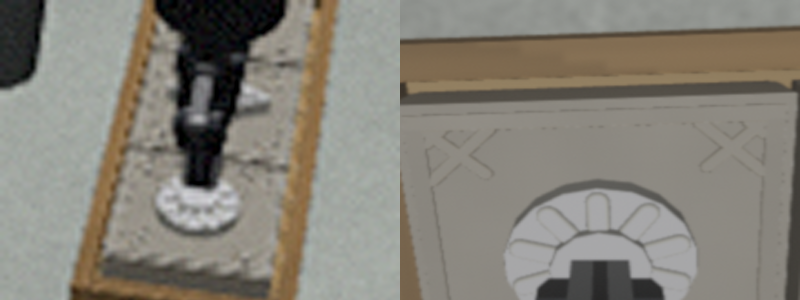

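The tip sits over the boss centre, with the boss at columns 549–650 and the fingers at 570–635 in the enlarged wrist view. I'll descend slowly now.

>>> servo_tool(
  dp=[
    [0,0,-0.01],
    [0,0,-0.02],
    [0,0,-0.03],
    [0,0,-0.04],
    [0,0,-0.05],
  ],
  roll=[0,0,0,0,0],
)

```text
time_s: 4.85
tool_pos: [0.547, -0.0769, 0.0499]
tool_rot: [-0.0, 0.994, 0.111, -0.0]
force: [-0.1, -0.7, 0.2]
opening: -0.0001
gripper_force: 0.0
```

>>> servo_tool(
  dp=[
    [0,0,-0.005],
    [0,0,-0.01],
    [0,0,-0.015],
    [0,0,-0.02],
    [0,0,-0.025],
  ],
  roll=[0,0,0,0,0],
)

```text
time_s: 5.35
tool_pos: [0.5471, -0.0769, 0.0471]
tool_rot: [0.0, 0.994, 0.111, 0.0]
force: [-0.5, 0.5, 1.5]
opening: -0.0
gripper_force: 0.9
```

>>> servo_tool(
  dp=[
    [0,0,-0.005],
    [0,0,-0.01],
    [0,0,-0.015],
    [0,0,-0.02],
    [0,0,-0.025],
  ],
  roll=[0,0,0,0,0],
)

```text
time_s: 5.85
tool_pos: [0.5471, -0.0769, 0.044]
tool_rot: [0.0, 0.994, 0.111, 0.0]
force: [-0.5, -0.1, 2.6]
opening: 0.0001
gripper_force: 1.3
```

>>> servo_tool(
  dp=[
    [0,0,-0.005],
    [0,0,-0.01],
    [0,0,-0.015],
    [0,0,-0.02],
    [0,0,-0.025],
  ],
  roll=[0,0,0,0,0],
)

```text
time_s: 6.35
tool_pos: [0.5471, -0.0769, 0.041]
tool_rot: [0.0, 0.994, 0.111, 0.0]
force: [-0.3, 0.8, 2.1]
opening: 0.0001
gripper_force: 1.3
```

>>> servo_tool(
  dp=[
    [0,0,-0.004],
    [0,0,-0.008],
    [0,0,-0.012],
    [0,0,-0.016],
    [0,0,-0.02],
  ],
  roll=[0,0,0,0,0],
)

```text
time_s: 6.85
tool_pos: [0.5471, -0.0769, 0.0387]
tool_rot: [0.0, 0.994, 0.111, 0.0]
force: [-0.6, 0.5, 2.8]
opening: -0.0001
gripper_force: 1.2
```

>>> servo_tool(
  dp=[
    [0,0,-0.003],
    [0,0,-0.006],
    [0,0,-0.009],
    [0,0,-0.01],
    [0,0,-0.01],
  ],
  roll=[0,0,0,0,0],
)

```text
time_s: 7.35
tool_pos: [0.5471, -0.0769, 0.0375]
tool_rot: [0.0, 0.994, 0.111, 0.0]
force: [0.3, 0.6, 4.6]
opening: -0.0003
gripper_force: 2.3
```

>>> servo_tool(
  dp=[
    [0,0,-0.002],
    [0,0,-0.004],
    [0,0,-0.006],
    [0,0,-0.006],
    [0,0,-0.006],
  ],
  roll=[0,0,0,0,0],
)

```text
time_s: 7.85
tool_pos: [0.5471, -0.0769, 0.0369]
tool_rot: [0.0, 0.994, 0.111, 0.0]
force: [-1.0, -0.0, 6.2]
opening: -0.0001
gripper_force: 3.2
```

The force is past 5 N at about 6.3 N, which matches the foam sink, so the rosette is home. I'll hold about 3.5 s.

>>> servo_tool(
  dp=[
    [0,0,0],
    [0,0,0],
    [0,0,0],
    [0,0,0],
    [0,0,0],
  ],
  roll=[0,0,0,0,0],
)

```text
time_s: 8.35
tool_pos: [0.5471, -0.0769, 0.0369]
tool_rot: [0.0, 0.994, 0.111, 0.0]
force: [-1.2, 0.0, 6.2]
opening: 0.0003
gripper_force: 3.2
```

>>> servo_tool(
  dp=[
    [0,0,0],
    [0,0,0],
    [0,0,0],
    [0,0,0],
    [0,0,0],
  ],
  roll=[0,0,0,0,0],
)

```text
time_s: 8.85
tool_pos: [0.5471, -0.0769, 0.0369]
tool_rot: [0.0, 0.994, 0.111, 0.0]
force: [-0.7, 1.1, 6.2]
opening: 0.0001
gripper_force: 3.2
```

>>> servo_tool(
  dp=[
    [0,0,0],
    [0,0,0],
    [0,0,0],
    [0,0,0],
    [0,0,0],
  ],
  roll=[0,0,0,0,0],
)

```text
time_s: 9.35
tool_pos: [0.5471, -0.0769, 0.0369]
tool_rot: [0.0, 0.994, 0.111, 0.0]
force: [-0.5, -0.2, 7.1]
opening: 0.0002
gripper_force: 3.2
```

>>> servo_tool(
  dp=[
    [0,0,0],
    [0,0,0],
    [0,0,0],
    [0,0,0],
    [0,0,0],
  ],
  roll=[0,0,0,0,0],
)

```text
time_s: 9.85
tool_pos: [0.5471, -0.0769, 0.0369]
tool_rot: [0.0, 0.994, 0.111, 0.0]
force: [-0.8, 0.9, 5.4]
opening: -0.0001
gripper_force: 3.2
```

>>> servo_tool(
  dp=[
    [0,0,0],
    [0,0,0],
    [0,0,0],
    [0,0,0],
    [0,0,0],
  ],
  roll=[0,0,0,0,0],
)

```text
time_s: 10.35
tool_pos: [0.5471, -0.0769, 0.0369]
tool_rot: [0.0, 0.994, 0.111, 0.0]
force: [-1.5, -0.2, 6.3]
opening: -0.0001
gripper_force: 3.2
```

>>> servo_tool(
  dp=[
    [0,0,0],
    [0,0,0],
    [0,0,0],
    [0,0,0],
    [0,0,0],
  ],
  roll=[0,0,0,0,0],
)

```text
time_s: 10.85
tool_pos: [0.5471, -0.0769, 0.0369]
tool_rot: [0.0, 0.994, 0.111, 0.0]
force: [-0.9, 0.0, 5.9]
opening: -0.0
gripper_force: 3.2
```

>>> servo_tool(
  dp=[
    [0,0,0],
    [0,0,0],
    [0,0,0],
    [0,0,0],
    [0,0,0],
  ],
  roll=[0,0,0,0,0],
)

```text
time_s: 11.35
tool_pos: [0.5471, -0.0769, 0.0369]
tool_rot: [0.0, 0.994, 0.111, 0.0]
force: [-1.0, 0.4, 6.8]
opening: 0.0002
gripper_force: 3.2
```

Now withdraw straight up, gently at first.

>>> servo_tool(
  dp=[
    [0,0,0.01],
    [0,0,0.02],
    [0,0,0.04],
    [0,0,0.08],
    [0,0,0.15],
  ],
  roll=[0,0,0,0,0],
)

```text
time_s: 11.85
tool_pos: [0.5467, -0.0768, 0.0549]
tool_rot: [-0.0, 0.994, 0.111, -0.0]
force: [0.3, -0.0, -0.4]
opening: -0.0001
gripper_force: 0.0
```

>>> servo_tool(
  dp=[
    [0,0,0.2],
    [0,0,0.4],
    [0,0,0.6],
    [0,0,0.8],
    [0,0,0.9],
  ],
  roll=[0,0,0,0,0],
)

```text
time_s: 12.35
tool_pos: [0.5477, -0.077, 0.1652]
tool_rot: [0.0, 0.994, 0.111, 0.001]
force: [-0.3, -0.3, 0.2]
opening: 0.0
gripper_force: 0.0
```

>>> servo_tool(
  dp=[
    [0,0,0],
    [0,0,0],
    [0,0,0],
    [0,0,0],
    [0,0,0],
  ],
  roll=[0,0,0,0,0],
)

```text
time_s: 12.85
tool_pos: [0.5467, -0.0768, 0.1621]
tool_rot: [-0.0, 0.994, 0.111, -0.001]
force: [0.5, -0.3, 0.1]
opening: -0.0001
gripper_force: 0.0
```

Run:
```python
from h import *
s,c=cap('side'); s2,w=cap('wrist'); print(s2['tool_pos'],s2['force'])
a=cv2.resize(c['pixels'][140:240,270:390,::-1],(400,333),interpolation=cv2.INTER_CUBIC)
b=cv2.resize(w['pixels'][90:270,180:396,::-1],(400,333),interpolation=cv2.INTER_CUBIC)
cv2.imwrite('pics/end.png',np.hstack([a,b]))
```

```text
side 12.85
wrist 12.90
[ 0.54685189 -0.07684061  0.16221839] [-0.35258483 -0.28631711 -0.51373233]
```

View pics/end.png

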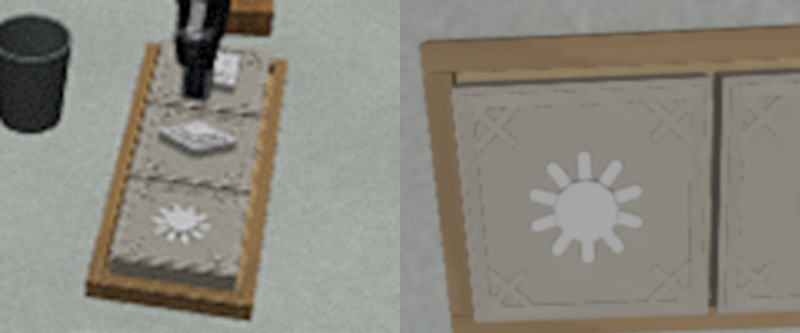

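The disc is now level with the tile face, so only the boss at (586,210) and its petals show. The gripper is clear, so I'm handing in.

```bash
python3 -c "
from bench import arm
print(arm.sign_off())"
```

```text
the job is handed in; nothing more can be done
None
```

The rosette is pressed home and flush with its tile, was held at about 6 N for about 3.5 s, and the gripper is withdrawn clear; I handed the job in at about 13 s and got no verdict back.

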